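# Set a collar's screw on the arbor flat of a lapidary machine

### The arm

A 6-joint arm with a two-finger parallel gripper is mounted at the origin on the work surface. World frame = base frame: x ahead of the robot, y to its left, z up, the work surface at z = 0. Lengths are in m, angles in rad, forces in N, time in s.
With the tool pointing down it reaches from about 0.35 to 0.775 m from the base axis. Payload 7.3 kg.
Tool frame: the origin (TCP) lies between the finger pads; the fingertips stand 17 mm ahead of it and the grasp point (between the pads) lies 2 mm behind it; z points along the fingers, y is the direction in which the jaws open and shut (so a half turn about z gives the same grasp; the last joint's range is limited). The gripper opens to 92 mm and grips with 3 to 60 N. Pads are 19 mm wide; open, the fingers measure 130 mm over their backs; the gripper's body (75 mm by 190 mm) begins 47 mm behind the grasp point.
Start: joints at [1.16, 0.342, 1.524, -0, 1.275, -0.146], TCP at [0.137, 0.507, 0.244] pointing down, gripper open.
Joint ranges: [-2.53, 2.53], [-0.77, 2.02], [0.04, 2.7], [-1, 4.14], [0.28, 2.66], [-3.11, 3.11]. Speed limits (rad/s): [2.57, 2.57, 3.14, 3.14, 3.14, 3.14].

### API

Orientations are given as [roll, pitch, yaw] about the fixed x, y, z axes, in that order (R = Rz(yaw) Ry(pitch) Rx(roll)).
In Python, from cell import sensors, vision, hand_in gives the robot as it stands.
- The arm moves only by the tool step_arm, never from a script. Its argument "series" is a list of rows, each a list of 5 numbers: the opening, from 0 (shut) to 1 (fully open), then the shift along the world's x, y, z each as a share of 25 mm, from -1 to 1, then the turn about the world's z as a share of 0.08 rad, from -1 to 1. A call has 1 to 12 rows; each row shifts and turns the commanded pose from where the row before left it; what a row does not reach is not made up. A row lasts 1/10 s, in which the tool goes at most 50 mm and 8.59 degrees, less where a joint would pass 70% of its speed; a pose out of reach is approached as far as the arm can. A call with a number of a shift or a turn outside -1 to 1 is refused whole. A call with a gripper value outside its range is refused whole. The fingers move at their own pace and stop on an object; "squeeze" is the grip in N (left out, the last holds). Time passes only in rows, so rows that do not move let the fingers close. It gives the time, the measured TCP pose, the force and the opening at its end, in the units of the state.
- sensors.observe(): the state, without advancing time (a new reading comes with each control period).
- vision.read_camera(name): name is "scene" or "top" or "wrist"; returns a dict with "pixels" (384x512x3 uint8, blue, green, red), "range_z" (384x512 float32, m along the optical axis (not along the pixel's ray), 0 where there is no reading), "camera_matrix" (3x3 intrinsics, pixels), "pose" (4x4, takes a point from camera to world coordinates). Camera axes: x right, y down, z forward; pixel columns grow to the right and rows downward; lengths in m; the calibration is good to about 2 mm. A picture is of the moment at which its call begins.
- hand_in(): hands the job in, once; it reports no verdict.
The state is a dict: "time": time; "qpos": joint angles; "qvel": joint speeds; "joint_efforts": joint torques, N m; "tool_pos": TCP position; "tool_rot": TCP orientation; "contact_force": force on the tool from outside, world axes, zero at the start; "torque": the same for the moment, N m; "opening": finger opening in m.
Only numpy, scipy, OpenCV 4.12 (cv2) and the standard library are available. Lean on these libraries where they do the work, as an engineer would, in place of code of your own. Each camera call takes 0.05 s, during which the arm holds its last target.

### The job

The brass arbor of the gem-cutting machine has a white flat for a set-screw: pinch the arbor with the fingers square across that flat until you feel it seat, turn the arbor by it until the flat faces the middle of the yellow notch in the pan, and let go. Then take the steel collar by its sides, slide it down over the arbor with its brass screw on the flat's side, to mid-height of the flat and clear of the hub below, and draw it over until the screw's inner tip presses lightly on the flat. Finish still gripping the collar there, level and still, screw on the flat and flat facing the notch; do not let go, and leave the other things on the table where they are.

Things in the scene. Friction and masses are not known exactly. Their poses are not given: they have to be found in the camera images.
- machine: gem-cutting machine fixed to the table: round blue pan 280 mm across, 78 mm high with steel rim, in it a copper disc (204 mm across, top at 69 mm) and, on the axis, a steel hub (56 mm diameter, top at 85 mm) with the arbor. Origin on the arbor axis at table level, z up; +x points from the arbor through the middle of the yellow notch, within 0.6 rad of world +x
- notch (a point): middle of the yellow-edged notch in the pan wall (about 80 mm wide, sill 50 mm high): 140 mm from the arbor axis, 60 mm above the table
- arbor_top (a point): centre of the arbor's top end, on its axis, 145 mm above the table. The upright brass arbor is D-shaped: 24 mm diameter, one side cut to a flat 7.5 mm from the axis, so 19.5 mm across flat and back, 24 mm elsewhere. It rises from the hub; its top 4 mm taper to 9 mm radius. A red stripe on the end runs from the axis to the flat
- spindle (a joint): turn of the arbor with disc and hub about its upright axis, rad, counter-clockwise from above; 0 = the flat faces the middle of the notch. Starts at 0.6 to 1.5, limits +-2.6; held by friction of about 0.12 N m and stays where it is left
- flat_mid (a point): the white flat of the arbor, 18 mm wide and 50 mm high (89 to 139 mm above the table), 7.5 mm from the arbor axis. This point is the middle of its face, 114 mm above the table; +x points straight out of the flat, z up. Turns with the arbor
- collar: loose steel collar lying on the cork pad, eight-sided, 44 mm across flats, 18 mm high, about 0.13 kg; bore eight-sided, 27 mm across flats. Origin at the centre of its underside, z up. Its set-screw lies along +x, 9 mm above the underside; the brass head (12 mm diameter) stands out to 33.5 mm from the centre. Grip it on its two sides facing +y and -y
- collar_tip (a point): inner end of the collar's screw (6 mm diameter), 9.5 mm from the collar's centre along its +x, 9 mm above its underside. It sticks into the bore, so the collar goes over the arbor only with the screw on the flat's side (within about 0.3 rad), and then there are 2 mm between tip and flat when centred
- pad: fixed cork pad 170 x 120 x 8 mm on which the collar and the spare ring lie. Origin at the centre of its underside
- spare_ring: loose brass ring on the cork pad, 32 mm diameter, 10 mm high, no screw: to be left alone. Origin at the centre of its underside
- jar: glass jar with metal lid, 70 mm diameter, 85 mm high, loose, to be left alone. Origin at the centre of its underside
- hex_key: dark steel hex key, 90 mm long, 6 mm thick, lying on the table, loose, to be left alone. Origin near the middle of its long leg
- gem_box: open white plastic box 110 x 80 x 22 mm, loose, to be left alone. Origin at the centre of its underside
- loupe: black and steel folding loupe, about 70 mm long, 16 mm high, loose, to be left alone. Origin under the round end
- handpiece: brass handpiece standing upright, 44 mm diameter foot, 117 mm high, loose, to be left alone. Origin at the centre of its underside
There are look-alikes about, which are no part of the job. What is shaped like the collar but purple or turquoise is not meant.

How it is judged:
By the outcome, as a careful person would: the job done as asked, in the order asked, and still so for the second after the job is handed in, while the arm keeps its last pose, push and grip.
It also fails if it takes over 58 s, if anything falls off the work surface, if the arm or the gripper's body presses on something with over 40 N, if the wrist force passes 120 N, or if a joint passes its speed limit or range.

## Working session

There is one attempt and no reset: what is moved stays moved. The work goes in short steps, Python scripts to look and compute and a tool call to move; the robot and the scene stay as the last step left them, time stands still between calls to the robot, and variables do not carry over. Pictures are saved under pics/ and viewed, and the job is handed in when it is done.

Besides the shell and the picture viewer there is one more tool, called after ">>>" as name(argument=value, ...) on one line, values as JSON. step_arm: Moves the arm, as the interface text tells. Its arguments: {"type":"object","properties":{"series":{"type":"array","items":{"type":"array","items":{"type":"number","minimum":-1,"maximum":1}}},"squeeze":{"type":"number"}},"required":["series"]}

```bash
ls; mkdir -p pics; python3 - <<'E'
from cell import sensors, vision
import cv2,numpy as np
s=sensors.observe()
print({k:np.round(v,3).tolist() for k,v in s.items()})
for n in ["scene","top","wrist"]:
    d=vision.read_camera(n)
    cv2.imwrite(f"pics/{n}0.png",d["pixels"])
    np.savez(f"{n}0.npz",**d)
    print(n,d["camera_matrix"].round(1).tolist(),d["pose"].round(3).tolist())
E
```

```text
pics
{'time': 0.0, 'qpos': [1.16, 0.343, 1.525, -0.0, 1.275, -0.146], 'qvel': [-0.0, 0.001, -0.001, -0.001, 0.001, 0.001], 'joint_efforts': [0.001, -43.125, -24.422, 0.072, 0.056, -0.0], 'tool_pos': [0.137, 0.506, 0.243], 'tool_rot': [-3.14, -0.0, 2.877], 'contact_force': [-0.942, 0.19, 0.618], 'torque': [-0.008, 0.016, -0.025], 'opening': 0.092}
scene [[455.1, 0.0, 250.9], [0.0, 455.1, 202.3], [0.0, 0.0, 1.0]] [[0.839, 0.462, -0.288, 0.932], [0.544, -0.717, 0.435, -0.582], [-0.006, -0.522, -0.853, 1.325], [0.0, 0.0, 0.0, 1.0]]
top [[490.0, 0.0, 246.0], [0.0, 490.0, 192.6], [0.0, 0.0, 1.0]] [[0.009, -0.999, 0.046, 0.467], [-1.0, -0.009, -0.002, 0.036], [0.002, -0.046, -0.999, 1.456], [0.0, 0.0, 0.0, 1.0]]
wrist [[311.2, 0.0, 249.5], [0.0, 311.2, 191.2], [0.0, 0.0, 1.0]] [[0.261, 0.924, 0.278, 0.061], [0.965, -0.249, -0.077, 0.528], [-0.002, 0.288, -0.957, 0.383], [0.0, 0.0, 0.0, 1.0]]
```

View pics/scene0.png

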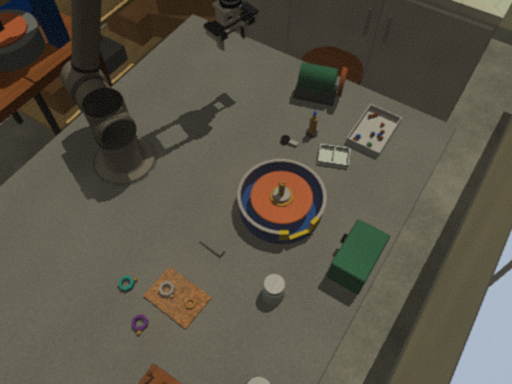

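View pics/top0.png

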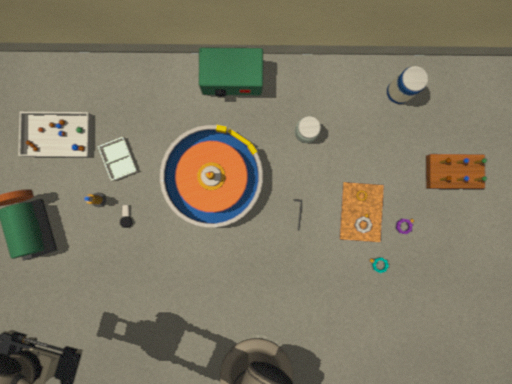

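View pics/wrist0.png

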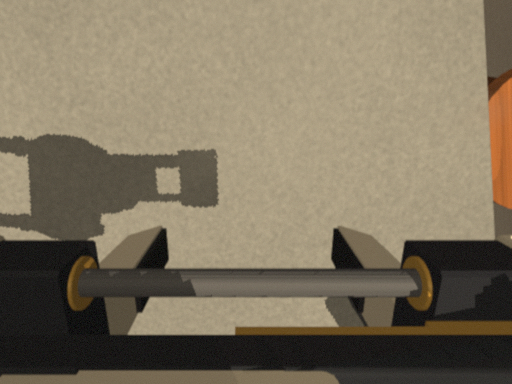

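The top view shows the pan at (212,176) with its yellow notch near (238,138). The cork pad is at (362,212), with a grey ring at (364,225), a brass ring at (362,197), and purple (404,226) and turquoise (381,265) look-alikes off the pad. I'll enlarge it to confirm.

```bash
python3 - <<'E'
import cv2,numpy as np
t=cv2.imread("pics/top0.png"); 
a=cv2.resize(t[115:235,152:272],(400,400),interpolation=cv2.INTER_CUBIC)
b=cv2.resize(t[170:280,325:425],(400,440),interpolation=cv2.INTER_CUBIC)[:400]
cv2.imwrite("pics/top0c.png",np.hstack([a,b]))
t=cv2.imread("pics/scene0.png")
a=cv2.resize(t[150:250,230:330],(400,400),interpolation=cv2.INTER_CUBIC)
b=cv2.resize(t[260:340,120:220],(500,400),interpolation=cv2.INTER_CUBIC)[:,:400]
cv2.imwrite("pics/scene0c.png",np.hstack([a,b]))
E
```

```text
(no output)
```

View pics/top0c.png

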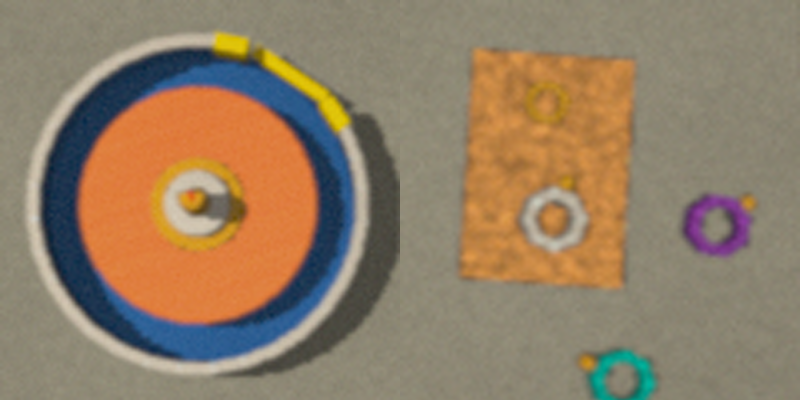

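View pics/scene0c.png

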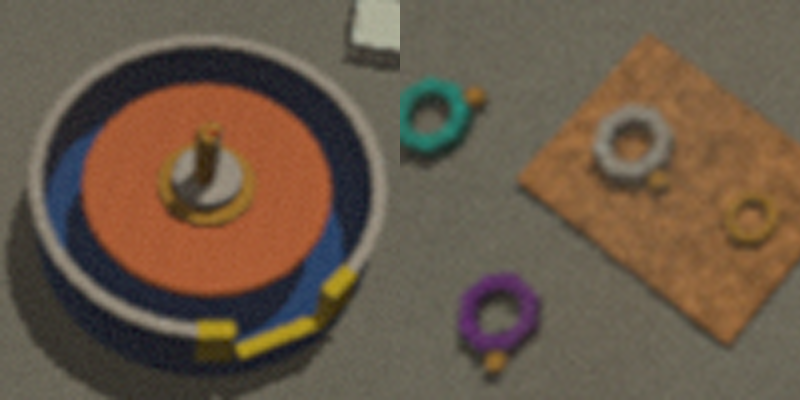

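The steel-grey collar on the cork pad, at top (364,225) with its brass screw at about (367,216), is the one meant. Purple, turquoise and the screwless brass ring are not. Next I'll measure.

```bash
cat > h.py <<'E'
import numpy as np,cv2
def load(n): return dict(np.load(n))
def ray(d,uv,z):
    uv=np.atleast_2d(uv).astype(float);K=d["camera_matrix"];T=d["pose"]
    p=np.c_[(uv[:,0]-K[0,2])/K[0,0],(uv[:,1]-K[1,2])/K[1,1],np.ones(len(uv))]@T[:3,:3].T
    return T[:3,3]+p*((z-T[2,3])/p[:,2])[:,None]
def proj(d,P):
    T=d["pose"];c=(np.atleast_2d(P)-T[:3,3])@T[:3,:3]
    K=d["camera_matrix"];return np.c_[c[:,0]/c[:,2]*K[0,0]+K[0,2],c[:,1]/c[:,2]*K[1,1]+K[1,2]]
def cloud(d):
    h,w=d["range_z"].shape;v,u=np.mgrid[:h,:w];K=d["camera_matrix"];T=d["pose"];z=d["range_z"]
    c=np.stack([(u-K[0,2])/K[0,0]*z,(v-K[1,2])/K[1,1]*z,z],-1)
    return c@T[:3,:3].T+T[:3,3]
def cmask(d,lo,hi): return cv2.inRange(cv2.cvtColor(d["pixels"],cv2.COLOR_BGR2HSV),np.array(lo),np.array(hi))>0
def circ(p):
    A=np.c_[2*p[:,:2],np.ones(len(p))];s=np.linalg.lstsq(A,(p[:,:2]**2).sum(1),rcond=None)[0]
    return s[:2],np.sqrt(s[2]+s[0]**2+s[1]**2)
def uv(m): v,u=np.nonzero(m);return np.c_[u,v]
E
python3 - <<'E'
from h import *
for n in ["top","scene"]:
    d=load(n+"0.npz");C=cloud(d)
    # copper disc
    m=cmask(d,(3,140,90),(14,255,255)); 
    nn,l,st,ce=cv2.connectedComponentsWithStats(m.astype(np.uint8));k=1+np.argmax(st[1:,4]);m=l==k
    cs,_=cv2.findContours(m.astype(np.uint8),cv2.RETR_EXTERNAL,cv2.CHAIN_APPROX_NONE)
    p=ray(d,cs[0][:,0,:],0.069)
    c,r=circ(p);print(n,"disc",c,r,st[k],"depth z",np.median(C[m][:,2]))
    my=cmask(d,(22,150,100),(34,255,255)); u=uv(my);w=C[my]
    s=(np.hypot(*(w[:,:2]-c).T)>.11)&(np.hypot(*(w[:,:2]-c).T)<.17)
    w=w[s];u=u[s]
    print("yellow",len(w),w.min(0),w.max(0))
    a=np.arctan2(w[:,1]-c[1],w[:,0]-c[0]);print("ang range",a.min(),a.max(),(a.min()+a.max())/2)
    lo=w[:,2]<.062;print("sill",lo.sum(),w[lo].mean(0),a[lo].min(),a[lo].max())
    hi=(C[...,2]>.13)&(np.hypot(C[...,0]-c[0],C[...,1]-c[1])<.03)
    print("arbor top px",uv(hi).mean(0) if hi.any() else None,C[hi].mean(0), hi.sum())
    # collar
    P=load("top0.npz")
d=load("top0.npz");C=cloud(d)
sub=d["pixels"][205:240,345:385];hsv=cv2.cvtColor(sub,cv2.COLOR_BGR2HSV)
m=np.zeros(d["range_z"].shape,bool);m[205:240,345:385]=(hsv[...,1]<90)
n_,l,st,ce=cv2.connectedComponentsWithStats(m.astype(np.uint8));k=1+np.argmax(st[1:,4]);print(st[k])
cs,_=cv2.findContours((l==k).astype(np.uint8),cv2.RETR_EXTERNAL,cv2.CHAIN_APPROX_NONE)
p=ray(d,cs[0][:,0,:],0.026);c,r=circ(p);print("collar",c,r,"z",np.median(C[l==k][:,2]))
print(ray(d,[367,215.5],.017)[0])
for nm,q,z in [("ring",(362,197),.018),("jar",(308,129),.085),("padpx",(362,212),.008),("handpiece",(98,200),.1)]: print(nm,ray(d,q,z)[0])
E
```

```text
top disc [0.57681315 0.13365713] 0.09946527377065675 [ 176  141   71   71 3313] depth z 0.06848755335713852
yellow 237 [ 0.46714645  0.00531856 -0.00650323] [0.72957322 0.12154078 1.45552924]
ang range -2.416320502947091 -0.09115582202882111 -1.253738162487956
sill 127 [0.69237975 0.05511241 0.04164626] -0.9920148466196891 -0.15429750246414956
arbor top px [208.94827586 174.31034483] [0.57530336 0.13410949 0.14337431] 58
scene disc [0.57701492 0.13360811] 0.1001527565476954 [ 251  171   62   53 2173] depth z 0.0702657785823324
yellow 142 [0.64265646 0.0064877  0.0457566 ] [0.7204176  0.11944825 0.08662137]
ang range -1.0617315626078716 -0.09917751042861263 -0.5804545365182421
sill 74 [0.69086413 0.05225234 0.05118561] -0.8518528402122747 -0.3676584096753853
arbor top px [281.35555556 184.35555556] [0.57618539 0.12848483 0.14325285] 45
[355 217  17  16 160]
collar [ 0.44276339 -0.30770333] 0.022539687247593275 z 0.024175913915479685
[ 0.46876475 -0.32161599  0.017     ]
ring [ 0.52291024 -0.30680248  0.018     ]
jar [ 0.71064762 -0.13896266  0.085     ]
padpx [ 0.4789688  -0.30910707  0.008     ]
handpiece [0.50485171 0.44323228 0.1       ]
```

>>> step_arm(series=[[0.6, 0.977, -0.829, 0, -0.56], [0.6, 0.977, -0.829, 0, -0.56], [0.6, 0.977, -0.829, 0, -0.56], [0.6, 0.977, -0.829, 0, -0.56], [0.6, 0.977, -0.829, 0, -0.56], [0.6, 0.977, -0.829, 0, -0.56], [0.6, 0.977, -0.829, 0, -0.56], [0.6, 0.977, -0.829, 0, -0.56], [0.6, 0.977, -0.829, 0, -0.56]], squeeze=20)

```text
time: 1.05
tool_pos: [0.358, 0.3192, 0.2436]
tool_rot: [-3.141, -0.0, 2.472]
contact_force: [-0.3, 0.3, 0.9]
opening: 0.0554
```

>>> step_arm(series=[[0.6, 0.977, -0.829, 0, -0.56], [0.6, 0.977, -0.829, 0, -0.56], [0.6, 0.977, -0.829, 0, -0.56], [0.6, 0.977, -0.829, 0, -0.56], [0.6, 0.977, -0.829, 0, -0.56], [0.6, 0.977, -0.829, 0, -0.56], [0.6, 0.977, -0.829, 0, -0.56], [0.6, 0.977, -0.829, 0, -0.56], [0.6, 0.977, -0.829, 0, -0.56], [0.6, 0, 0, 0, 0], [0.6, 0, 0, 0, 0]])

```text
time: 2.15
tool_pos: [0.5769, 0.1333, 0.243]
tool_rot: [-3.14, -0.001, 2.07]
contact_force: [-0.0, 0.1, -0.3]
opening: 0.055
```

```bash
python3 - <<'E'
from cell import sensors, vision
import cv2,numpy as np
s=sensors.observe()
print({k:np.round(v,3).tolist() for k,v in s.items()})
d=vision.read_camera("wrist");np.savez("w1.npz",**d)
cv2.imwrite("pics/w1.png",d["pixels"])
E
```

```text
{'time': 2.15, 'qpos': [0.097, 0.468, 1.33, 0.0, 1.345, -0.401], 'qvel': [0.027, -0.02, 0.02, 0.004, 0.0, -0.0], 'joint_efforts': [-1.182, -49.655, -25.654, -0.057, -0.013, 0.005], 'tool_pos': [0.577, 0.133, 0.243], 'tool_rot': [-3.14, -0.001, 2.07], 'contact_force': [-0.031, 0.099, -0.298], 'torque': [-0.056, 0.011, -0.016], 'opening': 0.055}
```

View pics/w1.png

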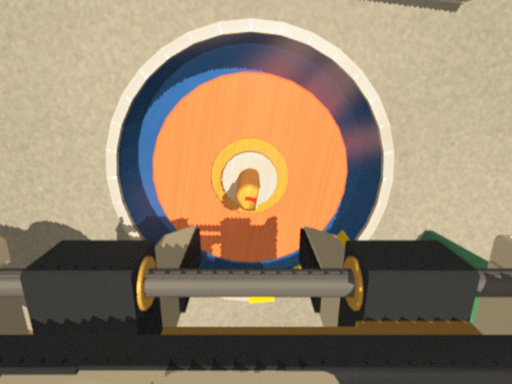

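```bash
python3 - <<'E'
from h import *
d=load("w1.npz")
t=d["pixels"]
cv2.imwrite("pics/w1c.png",cv2.resize(t[160:220,210:290],(800,600),interpolation=cv2.INTER_NEAREST))
hsv=cv2.cvtColor(t,cv2.COLOR_BGR2HSV)
m=(cmask(d,(0,190,120),(5,255,255))|cmask(d,(172,150,120),(180,255,255)))
m[:160]=0;m[220:]=0;m[:,:225]=0;m[:,275:]=0
u=uv(m);print(len(u));p=ray(d,u,.145);print(p.mean(0),p.min(0),p.max(0))
if len(u)>3:
    q=p[:,:2]-p[:,:2].mean(0);w,v=np.linalg.eigh(q.T@q);print(np.arctan2(v[1,1],v[0,1]),np.sqrt(w/len(q)))
m=cmask(d,(5,150,90),(11,255,255));n_,l,st,ce=cv2.connectedComponentsWithStats(m.astype(np.uint8));k=1+np.argmax(st[1:,4]);m=l==k
print(proj(d,[[.577,.134,.145],[.577,.134,.085]]))
C=cloud(d);hi=(C[...,2]>.142)&(C[...,2]<.15);hi[:160]=0;hi[220:]=0;hi[:,:225]=0;hi[:,275:]=0
print("top depth",C[hi].mean(0),hi.sum())
pc=C[hi];c=np.array([.577,.134]);print(pc[:,:2].min(0),pc[:,:2].max(0))
# rim
r=cmask(d,(0,0,150),(180,60,255));
w=C[r];ww=w[(abs(w[:,2]-.078)<.004)&(np.hypot(*(w[:,:2]-c).T)<.155)];rr=np.hypot(*(ww[:,:2]-c).T);print(len(ww));ww=ww[rr>.125];print("rim",circ(ww))
E
```

```text
19
[0.57742391 0.13428326 0.145     ] [0.57354513 0.13282044 0.145     ] [0.580707   0.13590509 0.145     ]
-2.860971158179689 [0.0004894  0.00234156]
[[250.26469728 199.10678512]
 [250.20923103 180.14080091]]
top depth [0.57448336 0.13375437 0.14383829] 402
[0.5651916  0.12359712] [0.58381218 0.1447602 ]
6734
rim (array([0.5762399 , 0.13388476]), np.float64(0.13907392264147392))
```

View pics/w1c.png

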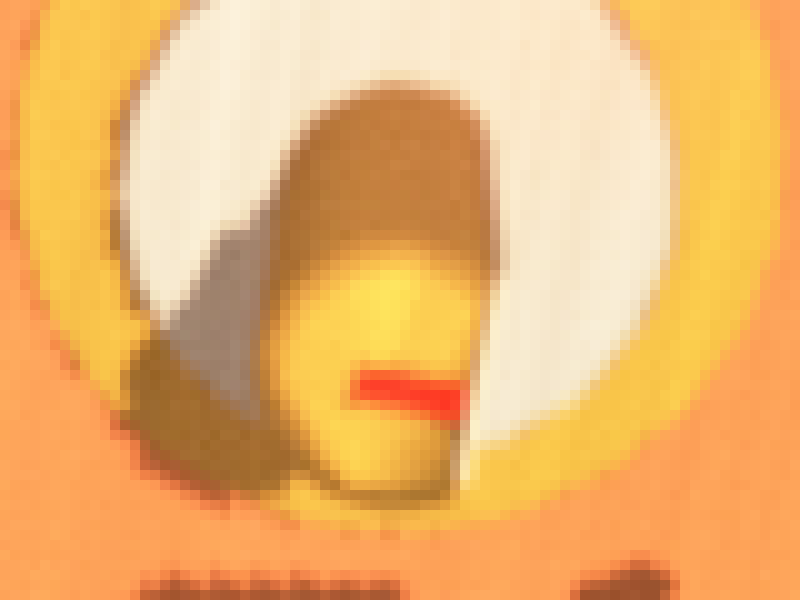

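```bash
python3 - <<'E'
from h import *
for n,sl in [("top",(slice(120,160),slice(205,270))),("scene",(slice(210,245),slice(270,335)))]:
    d=load(n+"0.npz");C=cloud(d)
    m=np.zeros(d["range_z"].shape,bool);m[sl]=cmask(d,(20,130,60),(36,255,255))[sl]
    t=d["pixels"][sl];cv2.imwrite(f"pics/n_{n}.png",cv2.resize(np.hstack([t,np.where(m[sl][...,None],t,0)]),None,fx=6,fy=6,interpolation=cv2.INTER_NEAREST))
    c=np.array([.5768,.1336]) if n=="top" else np.array([.577,.1336])
    for z in (.05,.06,.078,.085):
        p=ray(d,uv(m),z)[:,:2]-c; r=np.hypot(*p.T);a=np.arctan2(p[:,1],p[:,0]);s=(r>.125)&(r<.155)
        print(n,z,s.sum(),a[s].min().round(3),a[s].max().round(3),((a[s].min()+a[s].max())/2).round(3))
    n_,l,st,ce=cv2.connectedComponentsWithStats(m.astype(np.uint8));
    for k in range(1,n_):
        if st[k,4]>8: print(st[k],ce[k],"depth z",np.percentile(C[l==k][:,2],[5,50,95]),np.median(C[l==k],0))
E
```

```text
top 0.05 261 -1.063 -0.078 -0.571
top 0.06 261 -1.071 -0.083 -0.577
top 0.078 261 -1.084 -0.093 -0.589
top 0.085 261 -1.09 -0.097 -0.593
[216 125  11   8  73] [221.06849315 128.53424658] depth z [0.04238505 0.07758931 0.08435944] [0.71087281 0.10640221 0.07758931]
[228 129  30  26 188] [243.63829787 140.9787234 ] depth z [-0.00117535  0.05087664  0.08137494] [0.68260744 0.0382962  0.05087664]
scene 0.05 211 -1.076 0.035 -0.52
scene 0.06 222 -1.078 -0.007 -0.542
scene 0.078 185 -1.08 -0.081 -0.581
scene 0.085 155 -1.081 -0.108 -0.595
[279 217  40  23 239] [298.46025105 230.74476987] depth z [0.02792792 0.05570012 0.08384273] [0.69133926 0.05628971 0.05570012]
```

View pics/n_top.png

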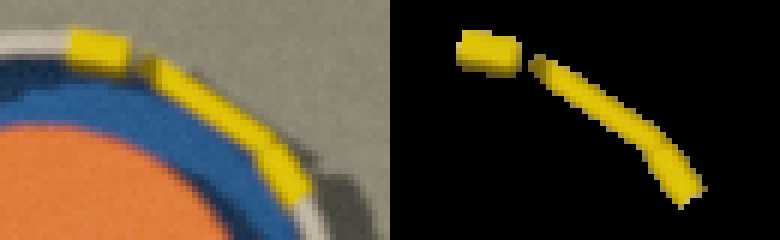

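View pics/n_scene.png

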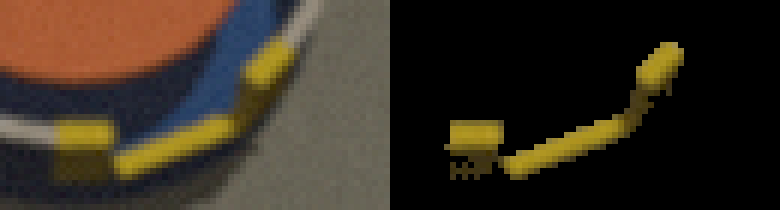

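>>> step_arm(series=[[0.6, -0.02, 0.01, 0, -0.83], [0.6, -0.02, 0.01, 0, -0.83], [0.6, 0, 0, 0, -0.84], [0.6, 0, 0, -0.8, 0], [0.6, 0, 0, -0.8, 0], [0.6, 0, 0, -0.8, 0], [0.6, 0, 0, -0.8, 0], [0.6, 0, 0, -0.8, 0], [0.6, 0, 0, -0.8, 0], [0.6, 0, 0, -0.3, 0], [0.6, 0, 0, 0, 0]])

```text
time: 3.3
tool_pos: [0.5749, 0.1349, 0.1156]
tool_rot: [-3.14, -0.001, 1.872]
contact_force: [0.1, -0.3, 0.1]
opening: 0.055
```

```bash
python3 - <<'E'
from cell import sensors, vision
import cv2,numpy as np
d=vision.read_camera("wrist");np.savez("w2.npz",**d)
cv2.imwrite("pics/w2.png",d["pixels"])
E
```

```text
(no output)
```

View pics/w2.png

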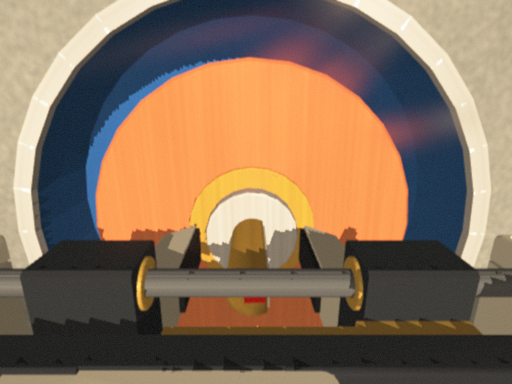

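The arbor (columns 232–268) sits centrally between the fingers (197 and 303), with the red stripe at (256,300) and the flat on the right. I'll close now.

>>> step_arm(series=[[0.1, 0, 0, 0, 0], [0.1, 0, 0, 0, 0], [0.1, 0, 0, 0, 0], [0.1, 0, 0, 0, 0], [0.1, 0, 0, 0, 0], [0.1, 0, 0, 0, 0]], squeeze=30)

```text
time: 3.95
tool_pos: [0.5743, 0.1336, 0.1163]
tool_rot: [-3.137, -0.0, 1.871]
contact_force: [-7.7, -4.1, 5.7]
opening: 0.0186
```

```bash
python3 - <<'E'
from cell import sensors
s=sensors.observe()
for k in ["contact_force","torque","tool_pos","tool_rot","opening"]: print(k,s[k])
E
```

```text
contact_force [-7.68629181 -4.09143383  5.72511894]
torque [-0.40660682  0.95507032  0.11102855]
tool_pos [0.57430645 0.13358603 0.11627922]
tool_rot [-3.13747716e+00 -3.07537646e-05  1.87068146e+00]
opening 0.018631041051236526
```

>>> step_arm(series=[[0.1, -0.035, -0.015, 0, 0], [0.1, 0, 0, 0, 0]], squeeze=40)

```text
time: 4.15
tool_pos: [0.5743, 0.1336, 0.1163]
tool_rot: [-3.14, -0.0, 1.871]
contact_force: [-4.1, -1.6, 3.0]
opening: 0.0188
```

>>> step_arm(series=[[0.1, -0.003, 0.007, 0, -0.925], [0.1, -0.002, 0.007, 0, -0.925], [0.1, -0.001, 0.007, 0, -0.925], [0.1, 0, 0.007, 0, -0.925], [0.1, 0, 0.007, 0, -0.925], [0.1, 0, 0.007, 0, -0.925], [0.1, 0.001, 0.007, 0, -0.925], [0.1, 0.002, 0.007, 0, -0.925], [0.1, 0.003, 0.006, 0, -0.925], [0.1, 0.003, 0.006, 0, -0.925], [0.1, 0.004, 0.006, 0, -0.925], [0.1, 0.004, 0.005, 0, -0.925]])

```text
time: 5.35
tool_pos: [0.5754, 0.1353, 0.1163]
tool_rot: [3.141, 0.001, 0.979]
contact_force: [-1.7, -2.0, 2.0]
opening: 0.0192
```

>>> step_arm(series=[[0.1, 0, 0, 0, 0], [0.1, 0, 0, 0, 0]])

```text
time: 5.55
tool_pos: [0.5754, 0.1353, 0.1163]
tool_rot: [3.141, 0.001, 0.984]
contact_force: [-3.1, -4.4, 2.9]
opening: 0.0188
```

```bash
python3 - <<'E'
from cell import sensors, vision
import cv2,numpy as np
s=sensors.observe()
for k in ["contact_force","torque","tool_pos","tool_rot","opening","qpos"]: print(k,s[k])
d=vision.read_camera("wrist");np.savez("w3.npz",**d)
cv2.imwrite("pics/w3.png",d["pixels"])
E
```

```text
contact_force [-3.1116272  -4.44920964  2.92774358]
torque [-0.50979267  0.65546383 -0.13070072]
tool_pos [0.57538987 0.13531364 0.11627571]
tool_rot [3.14146286e+00 5.85977688e-04 9.83876074e-01]
opening 0.018826711845173257
qpos [ 1.01630413e-01  5.83961199e-01  1.50321389e+00 -6.15058056e-04
  1.05468976e+00  6.88854230e-01]
```

View pics/w3.png

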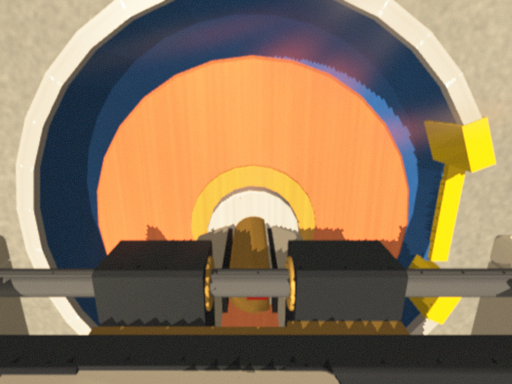

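```bash
python3 - <<'E'
from h import *
d=load("w3.npz");C=cloud(d)
m=cmask(d,(3,140,90),(13,255,255));m[235:]=0
w=C[m];print(np.median(w[:,2]),len(w))
cs,_=cv2.findContours(m.astype(np.uint8),cv2.RETR_EXTERNAL,cv2.CHAIN_APPROX_NONE);c0=max(cs,key=len)[:,0,:]
c0=c0[(c0[:,1]<225)]
p=ray(d,c0,.069);cc=np.array([.576,.134])
for i in range(4):
    r=np.hypot(*(p[:,:2]-cc).T);q=p[abs(r-.102)<.006];cc,R=circ(q)
print("disc",cc,R,len(q))
# rim, outer edge
r_=cmask(d,(0,0,150),(180,70,255));w=C[r_];rr=np.hypot(*(w[:,:2]-cc).T);s=(rr>.128)&(rr<.148)&(abs(w[:,2]-.078)<.004);print("rim",circ(w[s]),s.sum())
my=cmask(d,(22,150,80),(34,255,255));my[:,:400]=0
u=uv(my);
for z,t in((.05,.003),):
    s=abs(C[my][:,2]-z)<t;q=C[my][s];print("sill",len(q),q[:,2].mean())
    pr=ray(d,u[s],z)[:,:2]
    L=cv2.fitLine(pr.astype(np.float32),cv2.DIST_HUBER,0,1e-4,1e-4).ravel();a=np.arctan2(L[1],L[0]);print("line ang",a,"normal",a+np.pi/2,a-np.pi/2, "mean",pr.mean(0),"ang",np.arctan2(*(pr.mean(0)-cc)[::-1]))
s=C[my][:,2]>.075
q=ray(d,u[s],.083);v=q[:,:2]-cc;a=np.arctan2(v[:,1],v[:,0]);print("posts",np.percentile(C[my][s][:,2],[5,50,95]),a.min(),a.max(),(a.min()+a.max())/2, np.histogram(a,10))
# stripe
mr=(cmask(d,(0,190,90),(5,255,255))|cmask(d,(172,150,90),(180,255,255)));mr[:285]=0;mr[310:]=0;mr[:,:235]=0;mr[:,285:]=0
p=ray(d,uv(mr),.145);print(mr.sum(),p.min(0),p.max(0))
cv2.imwrite("pics/w3c.png",cv2.resize(d["pixels"][210:330,190:310],(600,600),interpolation=cv2.INTER_NEAREST))
E
```

```text
0.06776173543128511 9989
disc [0.57690069 0.13516303] 0.09879181177080652 861
rim (array([0.5759428 , 0.13354357]), np.float64(0.1391301120656015)) 10552
sill 1901 0.04892832904845824
line ang 1.00912 normal 2.5799165 -0.5616764 mean [0.69036458 0.05931356] ang -0.5892637868704543
posts [0.07671315 0.07878082 0.07998479] -1.0805085783028352 -0.0839820296440335 -0.5822453039734343 (array([419, 217,   0,   0,   0,   1,   3,  61, 673, 656]), array([-1.08050858, -0.98085592, -0.88120327, -0.78155061, -0.68189796,
       -0.5822453 , -0.48259265, -0.38293999, -0.28328734, -0.18363468,
       -0.08398203]))
22 [0.57316427 0.13024194 0.145     ] [0.58008958 0.13501919 0.145     ]
```

View pics/w3c.png

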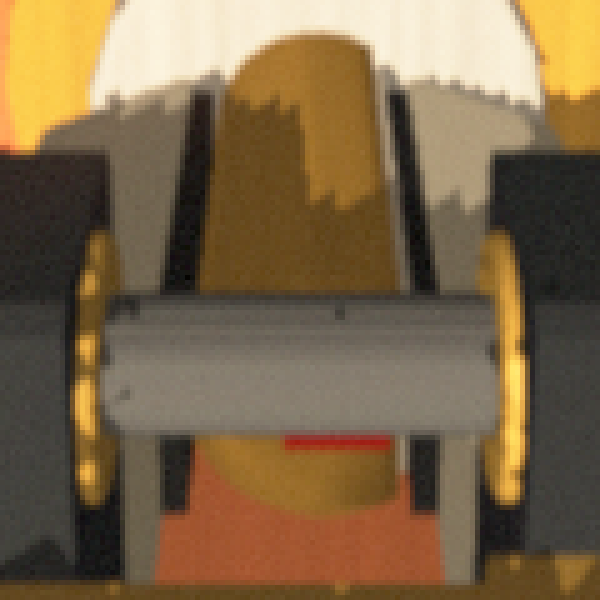

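```bash
python3 - <<'E'
from h import *
def chord(d,my,c,zt):
    u=uv(my);q=ray(d,u,zt)[:,:2]
    v=q-c;r=np.hypot(*v.T);a=np.arctan2(v[:,1],v[:,0])
    for A in("post1","post2"):
        pass
    lo=q[a<np.percentile(a,0.7)+0.01].mean(0);hi=q[a>np.percentile(a,99.3)-.01].mean(0)
    e=hi-lo;return lo,hi,np.hypot(*e),np.arctan2(e[1],e[0])-np.pi/2
c=np.array([.576,.134])
d=load("w3.npz");C=cloud(d)
my=cmask(d,(22,150,80),(34,255,255))&(C[...,2]>.076)&(C[...,2]<.083);my[:,:400]=0
print("wrist",chord(d,my,c,.08))
for n,sl in [("top",(slice(120,160),slice(205,270))),("scene",(slice(210,245),slice(270,335)))]:
    d=load(n+"0.npz");m=np.zeros(d["range_z"].shape,bool);m[sl]=cmask(d,(20,130,60),(36,255,255))[sl]
    q=ray(d,uv(m),.08)[:,:2];r=np.hypot(*(q-c).T);
    v,u=np.nonzero(m);k=(r>.128)&(r<.148);m2=np.zeros_like(m);m2[v[k],u[k]]=1
    print(n,chord(d,m2,c,.08))
E
```

```text
wrist (array([0.64201391, 0.01368484]), array([0.71356563, 0.12101209]), np.float64(0.12899141316652948), np.float64(-0.588003996858759))
top (array([0.64252399, 0.01196698]), array([0.71054296, 0.12050517]), np.float64(0.12809027995665617), np.float64(-0.5598081444172889))
scene (array([0.64472784, 0.01152236]), array([0.71540319, 0.12026973]), np.float64(0.1296957817002726), np.float64(-0.5763077585916949))
```

>>> step_arm(series=[[0.6, 0, 0, 0, 0], [0.6, 0, 0, 0, 0], [0.6, 0, 0, 0, 0], [0.6, 0, 0, 0.5, 0], [0.6, 0, 0, 1, 0], [0.6, 0, 0, 1, 0], [0.6, 0, 0, 1, 0], [0.6, 0, 0, 1, 0], [0.6, 0, 0, 0.6, 0], [0.6, 0, 0, 0, 0], [0.6, 0, 0, 0, 0]])

```text
time: 6.7
tool_pos: [0.5754, 0.1359, 0.2439]
tool_rot: [3.141, -0.0, 0.983]
contact_force: [-0.0, -0.0, -0.6]
opening: 0.0552
```

```bash
python3 - <<'E'
from cell import sensors, vision
from h import *
d=vision.read_camera("wrist");np.savez("w4.npz",**d)
cv2.imwrite("pics/w4.png",d["pixels"])
print(sensors.observe()["tool_pos"])
u0=proj(d,[[.576,.134,.145]])[0].astype(int);x,y=u0;print(u0)
cv2.imwrite("pics/w4c.png",cv2.resize(d["pixels"][y-35:y+25,x-40:x+40],(800,600),interpolation=cv2.INTER_NEAREST))
C=cloud(d)
mr=(cmask(d,(0,190,90),(6,255,255))|cmask(d,(172,150,90),(180,255,255)))&(C[...,2]>.14)
p=ray(d,uv(mr),.145)[:,:2];q=p-p.mean(0);w,v=np.linalg.eigh(q.T@q);v=v[:,1]*np.sign(v[0,1]);print(len(p),"stripe",p.mean(0),np.arctan2(v[1],v[0]))
my=cmask(d,(22,150,80),(34,255,255))&(C[...,2]>.04)&(C[...,2]<.09)
print(my.sum());c=np.array([.576,.134])
for z,lo,hi in((.05,.045,.055),(.08,.076,.084)):
    m=my&(C[...,2]>lo)&(C[...,2]<hi);q=ray(d,uv(m),z)[:,:2];r=np.hypot(*(q-c).T);q=q[(r>.12)&(r<.16)];a=np.arctan2(*(q-c).T[::-1]);print(z,len(q),a.min(),a.max(),(a.min()+a.max())/2)
E
```

```text
[0.57501444 0.13577632 0.24309167]
[252 200]
31 stripe [0.58372309 0.13130003] -0.2825284874164387
2147
0.05 813 -1.0874650119476599 -0.08378634480531066 -0.5856256783764853
0.08 785 -1.0824227363435808 -0.08667901040395021 -0.5845508733737654
```

View pics/w4.png

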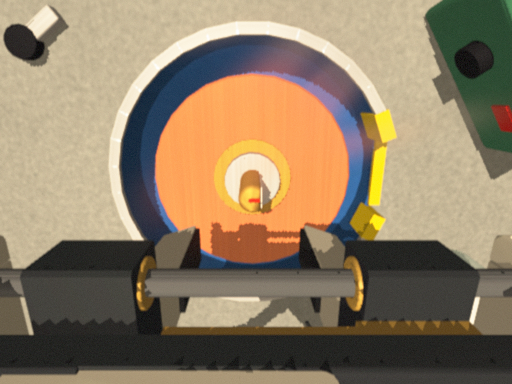

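View pics/w4c.png

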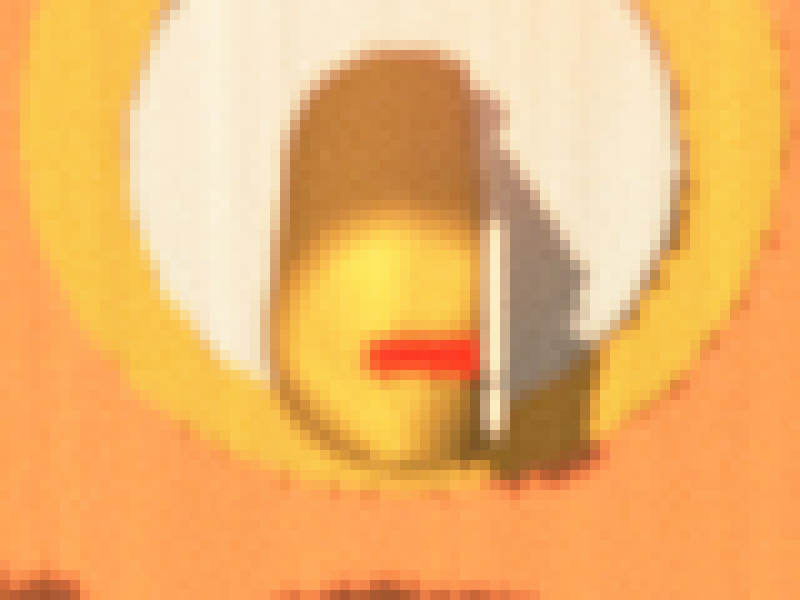

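Spindle check: the stripe runs level in the image along the jaw axis (about −0.587), and the notch measures −0.585. Next is the collar.

>>> step_arm(series=[[0.65, -0.278, -0.935, 0, -0.969], [0.65, -0.278, -0.935, 0, -0.969], [0.65, -0.278, -0.935, 0, -0.969], [0.65, -0.278, -0.935, 0, -0.969], [0.65, -0.278, -0.935, 0, -0.969], [0.65, -0.278, -0.935, 0, -0.969], [0.65, -0.278, -0.935, 0, -0.969], [0.65, -0.278, -0.935, 0, -0.969], [0.65, -0.278, -0.935, 0, -0.969], [0.65, -0.278, -0.935, 0, -0.969]])

```text
time: 7.75
tool_pos: [0.505, -0.0987, 0.2425]
tool_rot: [-3.14, 0.002, 0.204]
contact_force: [0.1, -0.6, -0.3]
opening: 0.0596
```

>>> step_arm(series=[[0.65, -0.278, -0.935, -0.3, -0.969], [0.65, -0.278, -0.935, -0.3, -0.969], [0.65, -0.278, -0.935, -0.3, -0.969], [0.65, -0.278, -0.935, -0.3, -0.969], [0.65, -0.278, -0.935, -0.3, -0.969], [0.65, -0.278, -0.935, -0.3, -0.969], [0.65, -0.278, -0.935, -0.3, -0.969], [0.65, -0.278, -0.935, -0.3, -0.969], [0.65, -0.278, -0.935, -0.3, -0.969], [0.65, 0, 0, 0, 0], [0.65, 0, 0, 0, 0]])

```text
time: 8.85
tool_pos: [0.4428, -0.308, 0.1752]
tool_rot: [-3.141, 0.002, -0.49]
contact_force: [-0.2, -0.1, 1.6]
opening: 0.0595
```

```bash
python3 - <<'E'
from cell import sensors, vision
from h import *
d=vision.read_camera("wrist");np.savez("w5.npz",**d)
cv2.imwrite("pics/w5.png",d["pixels"])
s=sensors.observe();print(s["tool_pos"],s["tool_rot"],s["qpos"])
E
```

```text
[ 0.44319476 -0.30764954  0.17560672] [-3.14089965e+00  1.60105230e-03 -4.89535195e-01] [-7.49031871e-01  4.32616653e-01  1.58443324e+00  2.86861016e-04
  1.12626805e+00  1.31117662e+00]
```

View pics/w5.png

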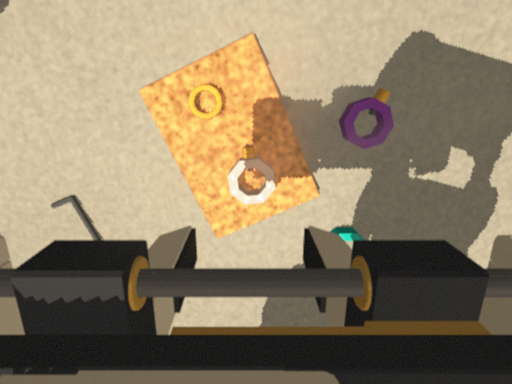

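```bash
python3 - <<'E'
from h import *
d=load("w5.npz");C=cloud(d)
cv2.imwrite("pics/w5c.png",cv2.resize(d["pixels"][135:215,210:310],(800,640),interpolation=cv2.INTER_NEAREST)[:600])
# collar top by depth
m=(C[...,2]>.022)&(C[...,2]<.030);m[:135]=0;m[215:]=0;m[:,:215]=0;m[:,300:]=0
m0=m.copy()
hsv=cv2.cvtColor(d["pixels"],cv2.COLOR_BGR2HSV);m&=(hsv[...,1]<100)
n,l,st,ce=cv2.connectedComponentsWithStats(m.astype(np.uint8));k=1+np.argmax(st[1:,4]);m=l==k
print(st[k],np.median(C[m],0))
cs,h=cv2.findContours(m.astype(np.uint8),cv2.RETR_CCOMP,cv2.CHAIN_APPROX_NONE)
for c in cs:
    if len(c)>25:
        p=ray(d,c[:,0,:],.026);print("circ",circ(p),len(c))
        ctr,R=circ(p)
        v=p[:,:2]-ctr;a=np.arctan2(v[:,1],v[:,0]);r=np.hypot(*v.T)
        # octagon phase: 8th harmonic of radius; r peaks at corners
        ph=np.angle(np.sum((r-r.mean())*np.exp(1j*8*a)))/8;print("corner ang mod pi/4",ph,"flat",ph+np.pi/8, np.abs(np.mean((r-r.mean())*np.exp(1j*8*a))))
# screw
ms=(hsv[...,0]>14)&(hsv[...,0]<32)&(hsv[...,1]>130);z=C[...,2];ms&=(z>.013)&(z<.03);ms[:135]=0;ms[175:]=0;ms[:,:235]=0;ms[:,262:]=0
u=uv(ms);print("screw",len(u),u.mean(0) if len(u) else 0,np.median(C[ms],0), C[ms].min(0),C[ms].max(0))
E
```

```text
[ 228  159   47   46 1062] [ 0.44132776 -0.30851349  0.02478827]
circ (array([ 0.44155574, -0.30889556]), np.float64(0.02221847270273822)) 130
corner ang mod pi/4 0.013831396382480531 flat 0.4065304780812047 0.00038258830285368164
circ (array([ 0.44189737, -0.30941493]), np.float64(0.014195045864219515)) 81
corner ang mod pi/4 -0.01122843398374925 flat 0.3814706477149749 0.00021815451075807643
screw 143 [247.96503497 151.88111888] [ 0.46786543 -0.31948096  0.02048853] [ 0.46105814 -0.325588    0.01336869] [ 0.47366465 -0.31160344  0.02335199]
```

View pics/w5c.png

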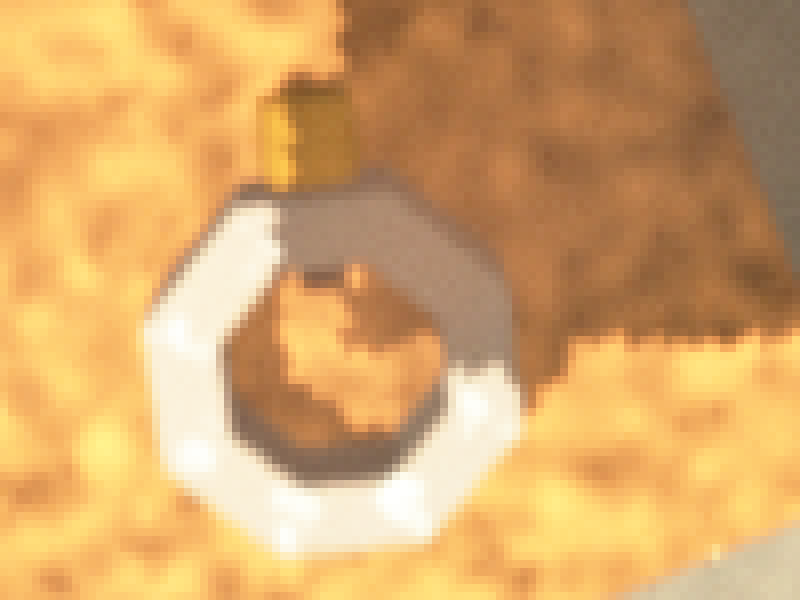

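>>> step_arm(series=[[0.65, -0.032, -0.026, -0.5, 0.6], [0.65, -0.032, -0.026, -0.9, 0.65], [0.65, 0, 0, -0.95, 0], [0.65, 0, 0, -0.95, 0], [0.65, 0, 0, -0.95, 0], [0.65, 0, 0, -0.8, 0], [0.65, 0, 0, -0.5, 0], [0.65, 0, 0, -0.33, 0], [0.65, 0, 0, 0, 0], [0.65, 0, 0, 0, 0]])

```text
time: 9.9
tool_pos: [0.4423, -0.3098, 0.0299]
tool_rot: [3.141, -0.001, -0.39]
contact_force: [-0.1, -0.2, 0.3]
opening: 0.06
```

```bash
python3 - <<'E'
from cell import sensors, vision
from h import *
d=vision.read_camera("wrist");np.savez("w6.npz",**d)
cv2.imwrite("pics/w6.png",d["pixels"])
s=sensors.observe();print(s["tool_pos"],s["tool_rot"],s["contact_force"])
E
```

```text
[ 0.44234858 -0.30995417  0.03011108] [ 3.14094571e+00 -1.53867308e-03 -3.90174620e-01] [ 0.12194481 -0.0052242   0.50343468]
```

View pics/w6.png

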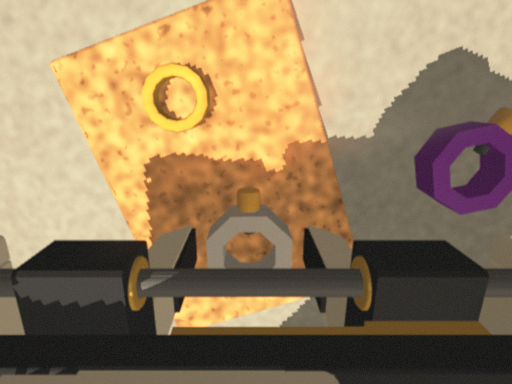

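The collar (columns 207–292, screw head at (248,198)) sits square and centred between the fingers. I'll close on it.

>>> step_arm(series=[[0.4, 0, 0, -0.06, 0], [0.4, 0, 0, 0, 0], [0.4, 0, 0, 0, 0], [0.4, 0, 0, 0, 0], [0.4, 0, 0, 0, 0]], squeeze=35)

```text
time: 10.45
tool_pos: [0.4419, -0.3098, 0.0281]
tool_rot: [3.141, -0.0, -0.391]
contact_force: [-0.8, 0.4, 3.8]
opening: 0.0441
```

>>> step_arm(series=[[0.4, 0, 0, 0.3, 0], [0.4, 0, 0, 0.8, 0], [0.4, 0, 0, 0.9, 0], [0.4, 0.168, 0.954, 0.55, -0.1225], [0.4, 0.168, 0.954, 0.55, -0.1225], [0.4, 0.168, 0.954, 0.55, -0.1225], [0.4, 0.168, 0.954, 0.55, -0.1225], [0.4, 0.168, 0.954, 0.55, -0.1225], [0.4, 0.168, 0.954, 0.55, -0.1225], [0.4, 0.168, 0.954, 0.55, -0.1225], [0.4, 0.168, 0.954, 0.55, -0.1225], [0.4, 0.168, 0.954, 0.55, -0.1225]])

```text
time: 11.65
tool_pos: [0.4794, -0.0939, 0.2022]
tool_rot: [3.141, 0.0, -0.479]
contact_force: [0.4, 0.2, -0.9]
opening: 0.0434
```

>>> step_arm(series=[[0.4, 0.168, 0.954, 0.5, -0.1225], [0.4, 0.168, 0.954, 0, -0.1225], [0.4, 0.168, 0.954, 0, -0.1225], [0.4, 0.168, 0.954, 0, -0.1225], [0.4, 0.168, 0.954, 0, -0.1225], [0.4, 0.168, 0.954, 0, -0.1225], [0.4, 0.168, 0.954, 0, -0.1225], [0.4, 0.168, 0.954, 0, -0.1225], [0.4, 0.168, 0.954, 0, -0.1225], [0.4, 0.168, 0.954, 0, -0.1225], [0.4, 0.168, 0.954, 0, -0.1225], [0.4, 0, 0, 0, 0]])

```text
time: 12.85
tool_pos: [0.5256, 0.1697, 0.2139]
tool_rot: [-3.141, 0.001, -0.584]
contact_force: [0.7, 0.1, -0.8]
opening: 0.0438
```

>>> step_arm(series=[[0.4, 0, 0, 0, 0], [0.4, 0, 0, 0, 0]])

```text
time: 13.05
tool_pos: [0.5255, 0.1666, 0.2139]
tool_rot: [3.141, 0.0, -0.587]
contact_force: [-0.3, -0.5, -1.5]
opening: 0.0438
```

```bash
python3 - <<'E'
from cell import sensors, vision
from h import *
d=vision.read_camera("wrist");np.savez("w7.npz",**d)
cv2.imwrite("pics/w7.png",d["pixels"])
s=sensors.observe();print(s["tool_pos"],s["tool_rot"],s["contact_force"],s["opening"])
E
```

```text
[0.52563905 0.16645097 0.21403787] [ 3.14108430e+00  7.59188640e-05 -5.87326977e-01] [-0.00349142  0.27166483 -1.35891163] 0.04368883436732317
```

View pics/w7.png

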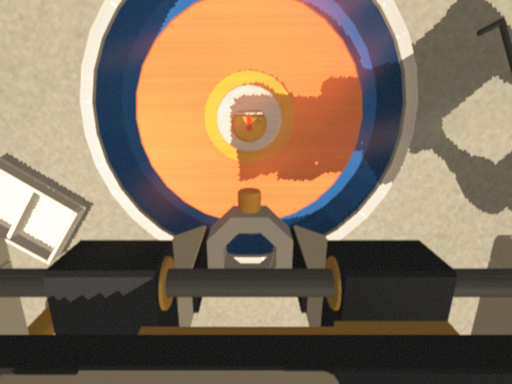

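```bash
python3 - <<'E'
from h import *
d=load("w7.npz");C=cloud(d)
t=d["pixels"]
a=cv2.resize(t[95:155,215:285],(400,343),interpolation=cv2.INTER_NEAREST);b=cv2.resize(t[180:275,195:305],(400,345),interpolation=cv2.INTER_NEAREST)[:343]
cv2.imwrite("pics/w7c.png",np.hstack([a,b]))
mr=(cmask(d,(0,170,80),(6,255,255))|cmask(d,(172,150,80),(180,255,255)));mr[:105]=0;mr[140:]=0;mr[:,:235]=0;mr[:,265:]=0
u=uv(mr);p=ray(d,u,.145)[:,:2];print(len(u),u.min(0),u.max(0),p.mean(0))
q=p-p.mean(0);w,v=np.linalg.eigh(q.T@q);v=v[:,1]*np.sign(v[0,1]);print("stripe dir",np.arctan2(v[1],v[0]),np.sqrt(w/len(q)))
pr=p@np.array([np.cos(-.587),np.sin(-.587)]);print("stripe ext",np.ptp(pr))
# axis = start of stripe
m=(C[...,2]>.139)&(C[...,2]<.15);m[:95]=0;m[160:]=0;m[:,:220]=0;m[:,280:]=0
print("top",m.sum(),C[m].mean(0),C[m].min(0),C[m].max(0))
cs,_=cv2.findContours(m.astype(np.uint8),cv2.RETR_EXTERNAL,cv2.CHAIN_APPROX_NONE);c=max(cs,key=cv2.contourArea)[:,0,:]
T=np.array([.5256,.1666]);n=np.array([np.cos(-.587),np.sin(-.587)]);y=np.array([-n[1],n[0]])
pw=ray(d,c,.143)[:,:2]-T
print("contour in tool axes x:",(pw@n).min(),(pw@n).max()," y(left):",(pw@y).min(),(pw@y).max())
# collar: top z
zc=.214-.0201+.018
hsv=cv2.cvtColor(t,cv2.COLOR_BGR2HSV)
mc=(abs(C[...,2]-zc)<.006);mc[:190]=0;mc[268:]=0;mc[:,:206]=0;mc[:,296:]=0
print("collar pts z",np.median(C[mc],0),mc.sum(), zc)
# bore hole edges
sx=(hsv[...,0]>8)&(hsv[...,0]<30)&(hsv[...,1]>120);sx[:185]=0;sx[215:]=0;sx[:,:235]=0;sx[:,265:]=0
ps=C[sx];ps=ps[(ps[:,2]>.19)];v=ps[:,:2]-T;print("screw tool x",np.percentile(v@n,[2,98]),"y",np.percentile(v@y,[2,50,98]),np.median(ps[:,2]))
print(proj(d,[np.r_[T,zc],np.r_[T+.022*n,zc],np.r_[T+.0335*n,zc-.009]]))
E
```

```text
47 [247 116] [250 129] [0.57692368 0.13318634]
stripe dir -0.608054002133951 [0.00065808 0.00252481]
stripe ext 0.008361492496810896
top 820 [0.57475946 0.13477964 0.14308412] [0.56420721 0.12203352 0.13900402] [0.58636963 0.14570505 0.14673352]
contour in tool axes x: 0.04847370296689974 0.06621039200220141  y(left): -0.010894877598103463 0.012394557410753515
collar pts z [0.53741701 0.15565269 0.21042515] 2882 0.21189999999999998
screw tool x [0.02183983 0.03241649] y [-0.00522772  0.00038329  0.00600946] 0.2062388232823093
[[249.71526616 256.35892023]
 [249.77417094 215.88264781]
 [249.76841703 188.07809133]]
```

View pics/w7c.png

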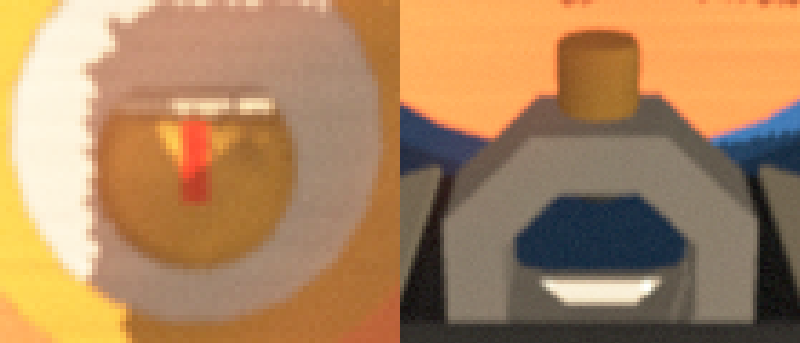

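>>> step_arm(series=[[0.4, 0.663, -0.435, 0, 0], [0.4, 0.663, -0.435, 0, 0], [0.4, 0.662, -0.434, -0.4, 0], [0.4, 0, 0, -0.6, 0], [0.4, 0, 0, -0.5, 0], [0.4, 0, 0, -0.3, 0], [0.4, 0, 0, 0, 0], [0.4, 0, 0, 0, 0], [0.4, 0, 0, 0, 0]])

```text
time: 14.0
tool_pos: [0.5757, 0.135, 0.1698]
tool_rot: [-3.141, -0.001, -0.586]
contact_force: [0.6, -1.0, -1.6]
opening: 0.0436
```

```bash
python3 - <<'E'
from cell import sensors, vision
from h import *
d=vision.read_camera("wrist");np.savez("w8.npz",**d)
s=sensors.observe();print(s["tool_pos"],s["tool_rot"],s["contact_force"],s["torque"],s["opening"])
cv2.imwrite("pics/w8c.png",cv2.resize(d["pixels"][180:330,170:330],(800,750),interpolation=cv2.INTER_NEAREST)[:600])
for n in("scene","top"):
    e=vision.read_camera(n);u=proj(e,[[.576,.134,.13]])[0].astype(int);x,y=u
    cv2.imwrite(f"pics/{n}8c.png",cv2.resize(e["pixels"][y-45:y+45,x-60:x+60],(800,600),interpolation=cv2.INTER_CUBIC))
E
```

```text
[0.57576508 0.13497902 0.16982446] [-3.14073385e+00 -1.09838119e-03 -5.86165185e-01] [ 0.2246036   0.91398502 -0.53678868] [-0.01106377  0.12643099 -0.01584148] 0.043388999703892386
```

View pics/w8c.png

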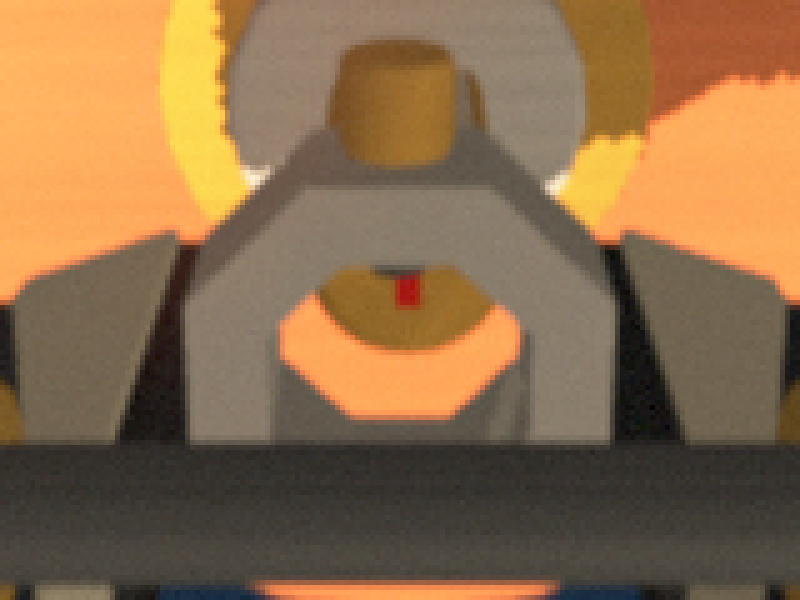

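View pics/scene8c.png

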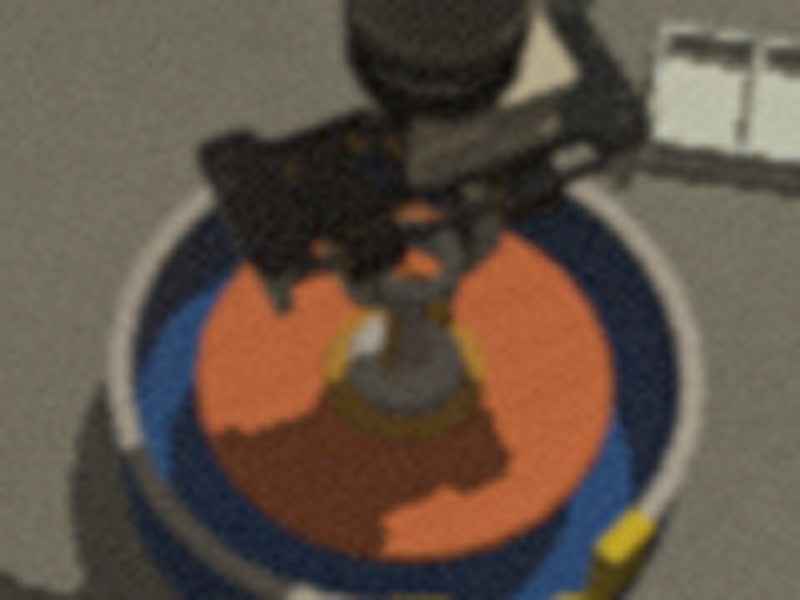

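```bash
python3 - <<'E'
from h import *
d=load("w8.npz")
T=np.array([.5757,.1350]);n=np.array([np.cos(-.587),np.sin(-.587)]);y=np.array([-n[1],n[0]])
def f(cx,cy,z):
    p=ray(d,[170+cx/5-.5,180+cy/5-.5],z)[0,:2]-T;return (p@n*1e3).round(2),(p@y*1e3).round(2)
for zb in(0,.0012):
    print("zb",zb)
    print("arbor back r12@.141",f(408,350,.141-zb),"r9@.145",f(408,350,.145-zb))
    print("stripe end(axis)",f(408,308,.145-zb))
    print("tip bottom? ",f(399,277,.1587-.003-zb))
    print("bore back bottom (-13.5)",f(401,418,.1497-zb))
    print("bore front top (+13.5)",f(401,266,.1677-zb))
    print("outer front top (+22)",f(401,186,.1677-zb))
    print("bore L/R top, mid",f(281,345,.1677-zb),f(521,345,.1677-zb))
    print("outer L/R top, mid",f(185,400,.1677-zb),f(614,400,.1677-zb))
E
```

```text
zb 0
arbor back r12@.141 (np.float64(-9.83), np.float64(-0.79)) r9@.145 (np.float64(-7.77), np.float64(-0.77))
stripe end(axis) (np.float64(-2.37), np.float64(-0.75))
tip bottom?  (np.float64(6.47), np.float64(0.3))
bore back bottom (-13.5) (np.float64(-14.02), np.float64(0.04))
bore front top (+13.5) (np.float64(13.18), np.float64(0.1))
outer front top (+22) (np.float64(21.67), np.float64(0.12))
bore L/R top, mid (np.float64(4.49), np.float64(12.18)) (np.float64(4.54), np.float64(-12.02))
outer L/R top, mid (np.float64(-1.73), np.float64(22.1)) (np.float64(-1.64), np.float64(-21.65))
zb 0.0012
arbor back r12@.141 (np.float64(-10.45), np.float64(-0.8)) r9@.145 (np.float64(-8.39), np.float64(-0.78))
stripe end(axis) (np.float64(-2.96), np.float64(-0.76))
tip bottom?  (np.float64(5.91), np.float64(0.3))
bore back bottom (-13.5) (np.float64(-14.7), np.float64(0.04))
bore front top (+13.5) (np.float64(12.63), np.float64(0.1))
outer front top (+22) (np.float64(21.2), np.float64(0.11))
bore L/R top, mid (np.float64(3.87), np.float64(12.28)) (np.float64(3.92), np.float64(-12.12))
outer L/R top, mid (np.float64(-2.4), np.float64(22.28)) (np.float64(-2.31), np.float64(-21.83))
```

```bash
python3 - <<'E'
from h import *
n=np.array([np.cos(-.587),np.sin(-.587)]);y=np.array([-n[1],n[0]])
th=np.linspace(0,2*np.pi,60)
def ov(f,T,ax,ay,x0,y0,x1,y1,k):
    d=load(f);im=cv2.resize(d["pixels"][y0:y1,x0:x1],None,fx=k,fy=k,interpolation=cv2.INTER_NEAREST)
    A=T+ax*n+ay*y
    for r,z,c in((.012,.141,(255,0,0)),(.009,.145,(0,255,0)),(.012,.085,(255,0,255)),(.028,.085,(255,255,0))):
        rr=np.minimum(r*np.cos(th),.0075 if r<.02 else 1)
        P=np.array([np.r_[A+a*n+r*np.sin(t)*y,z] for a,t in zip(rr,th)])
        u=((proj(d,P)-[x0-.5,y0-.5])*k).astype(int);cv2.polylines(im,[u],True,c,1)
    u=((proj(d,[np.r_[A,.145]])[0]-[x0-.5,y0-.5])*k).astype(int);cv2.circle(im,tuple(int(q) for q in u),2,(0,0,0),-1)
    return im
a=ov("w7.npz",np.array([.5256,.1666]),.0590,.0006,210,85,290,165,5)
b=ov("w8.npz",np.array([.5757,.1350]),.0005,-.0008,205,170,285,250,5)
cv2.imwrite("pics/ov.png",np.hstack([a,b]))
E
```

```text
(no output)
```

View pics/ov.png

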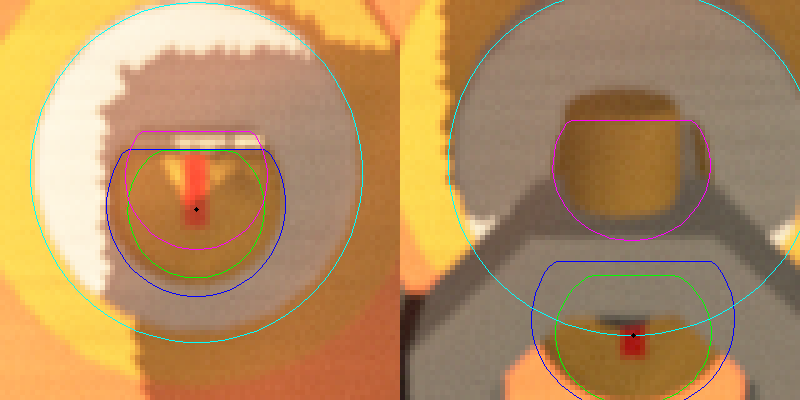

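Through the bore, the arbor end (stripe at crop (408,290)) appears about 0.9 mm to the right of the bore centre (crop column 401) and about 0.7 mm forward. I'll correct that, then lower slowly while watching the forces.

>>> step_arm(series=[[0.4, 0.003, -0.045, 0, 0], [0.4, 0, 0, -0.1, 0], [0.4, 0, 0, -0.1, 0], [0.4, 0, 0, 0, 0]])

```text
time: 14.55
tool_pos: [0.5753, 0.1336, 0.1634]
tool_rot: [3.141, 0.001, -0.586]
contact_force: [-0.1, 0.6, -1.0]
opening: 0.0439
```

```bash
python3 - <<'E'
from cell import sensors, vision
from h import *
d=vision.read_camera("wrist");np.savez("w9.npz",**d)
s=sensors.observe();print(s["tool_pos"],s["tool_rot"],s["contact_force"],s["torque"],s["opening"])
cv2.imwrite("pics/w9c.png",cv2.resize(d["pixels"][180:300,170:330],(800,600),interpolation=cv2.INTER_NEAREST))
E
```

```text
[0.57537087 0.13361671 0.16364175] [ 3.14107817e+00  5.75845082e-04 -5.86474329e-01] [ 1.26277352  0.05922881 -0.51651655] [0.00212032 0.17553546 0.00036868] 0.043524024758906064
```

View pics/w9c.png

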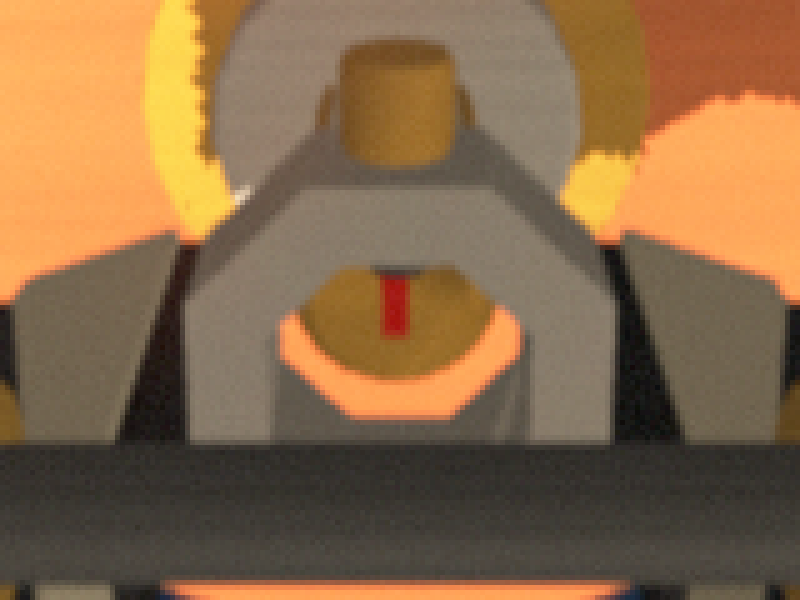

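```bash
python3 - <<'E'
from h import *
d=load("w9.npz")
T=np.array([.5753,.1336]);n=np.array([np.cos(-.587),np.sin(-.587)]);y=np.array([-n[1],n[0]])
def f(cx,cy,z):
    p=ray(d,[170+cx/5-.5,180+cy/5-.5],z)[0,:2]-T;return (p@n*1e3).round(2),(p@y*1e3).round(2)
print("arbor back", f(396,378,.141),f(396,378,.1435),f(396,378,.145))
print("stripe start",f(396,338,.145))
print("bore back bottom",f(401,418,.1435)); print("bore L/R top",f(281,345,.1615),f(521,345,.1615))
print("front outer top",f(401,186,.1615),"bore front top",f(401,266,.1615))
E
```

```text
arbor back (np.float64(-10.26), np.float64(0.54)) (np.float64(-8.9), np.float64(0.54)) (np.float64(-8.09), np.float64(0.54))
stripe start (np.float64(-3.09), np.float64(0.54))
bore back bottom (np.float64(-14.03), np.float64(-0.04))
bore L/R top (np.float64(4.53), np.float64(12.1)) (np.float64(4.55), np.float64(-12.06))
front outer top (np.float64(21.68), np.float64(0.05)) bore front top (np.float64(13.19), np.float64(0.04))
```

>>> step_arm(series=[[0.4, 0.02, 0.008, 0, 0], [0.4, 0, 0, -0.08, 0], [0.4, 0, 0, -0.08, 0], [0.4, 0, 0, -0.08, 0], [0.4, 0, 0, 0, 0]])

```text
time: 15.1
tool_pos: [0.5758, 0.1338, 0.1576]
tool_rot: [3.141, 0.001, -0.586]
contact_force: [-0.3, 0.2, -1.2]
opening: 0.0438
```

>>> step_arm(series=[[0.4, 0, 0, -0.1, 0], [0.4, 0, 0, -0.1, 0], [0.4, 0, 0, -0.1, 0], [0.4, 0, 0, 0, 0]])

```text
time: 15.5
tool_pos: [0.5758, 0.1338, 0.15]
tool_rot: [3.141, 0.001, -0.586]
contact_force: [-0.5, -0.8, -1.0]
opening: 0.0434
```

```bash
python3 - <<'E'
from cell import sensors, vision
from h import *
d=vision.read_camera("wrist");np.savez("w10.npz",**d)
s=sensors.observe();print(s["tool_pos"],s["tool_rot"],s["contact_force"],s["torque"],s["opening"])
cv2.imwrite("pics/w10c.png",cv2.resize(d["pixels"][180:300,170:330],(800,600),interpolation=cv2.INTER_NEAREST))
E
```

```text
[0.57592971 0.13380574 0.15024061] [ 3.14119063e+00  3.94665360e-04 -5.86463668e-01] [ 0.1868794  -0.35935189 -1.12296774] [-0.04722631  0.16076371  0.06157743] 0.043601105930570205
```

View pics/w10c.png

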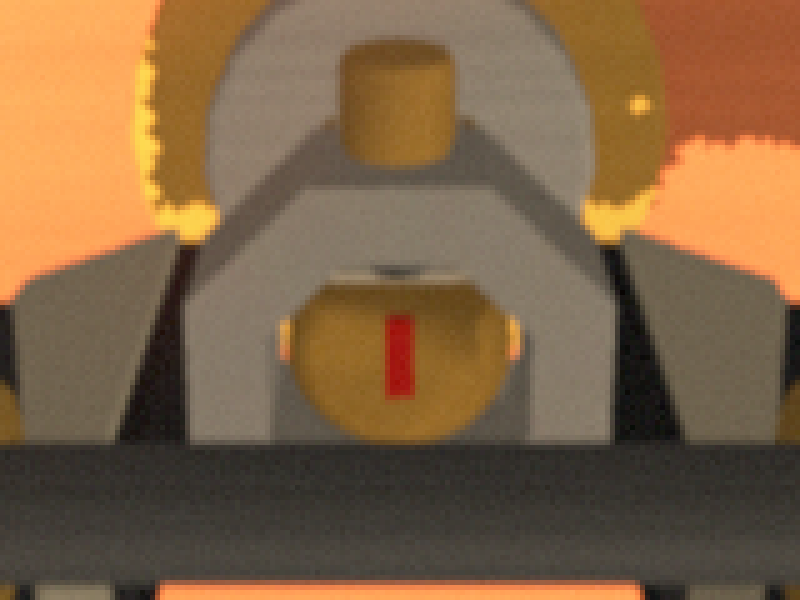

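>>> step_arm(series=[[0.4, 0, 0, -0.125, 0], [0.4, 0, 0, -0.125, 0], [0.4, 0, 0, -0.125, 0], [0.4, 0, 0, -0.125, 0]])

```text
time: 15.95
tool_pos: [0.576, 0.1338, 0.1376]
tool_rot: [3.141, 0.0, -0.586]
contact_force: [0.9, 0.2, -1.3]
opening: 0.0438
```

>>> step_arm(series=[[0.4, 0, 0, -0.125, 0], [0.4, 0, 0, -0.125, 0], [0.4, 0, 0, -0.125, 0], [0.4, 0, 0, -0.125, 0], [0.4, 0, 0, 0, 0], [0.4, 0, 0, 0, 0]])

```text
time: 16.55
tool_pos: [0.5761, 0.1338, 0.1254]
tool_rot: [3.141, 0.0, -0.586]
contact_force: [-0.3, 0.1, -1.6]
opening: 0.0439
```

```bash
python3 - <<'E'
from cell import sensors, vision
from h import *
d=vision.read_camera("wrist");np.savez("w11.npz",**d)
s=sensors.observe();print(s["tool_pos"],s["tool_rot"],s["contact_force"],s["torque"],s["opening"])
C=cloud(d);T=s["tool_pos"]
cv2.imwrite("pics/w11c.png",cv2.resize(d["pixels"][180:330,170:330],(800,750),interpolation=cv2.INTER_NEAREST)[:600])
P=C[218:232,235:262].reshape(-1,3);print("collar top z",np.percentile(P[:,2],[10,50,90]))
P=C[185:190,225:235].reshape(-1,3);print("hub z?",np.median(P,0))
m=np.zeros(C.shape[:2],bool);m[230:330,225:275]=1;m&=(C[...,2]>.137)&(C[...,2]<.15);print("arbor top",m.sum(),np.percentile(C[m][:,2],[10,50,90]) if m.any() else None)
E
```

```text
[0.57614749 0.13385105 0.1255892 ] [-3.14155864e+00 -1.35020022e-04 -5.86467567e-01] [ 0.69342008 -0.19792034 -0.9901095 ] [-0.04197005  0.16757046  0.06449579] 0.04366610654973261
collar top z [0.12139349 0.12213071 0.12290364]
hub z? [0.60321141 0.13092006 0.08024743]
arbor top 543 [0.13760163 0.14039113 0.14264313]
```

View pics/w11c.png

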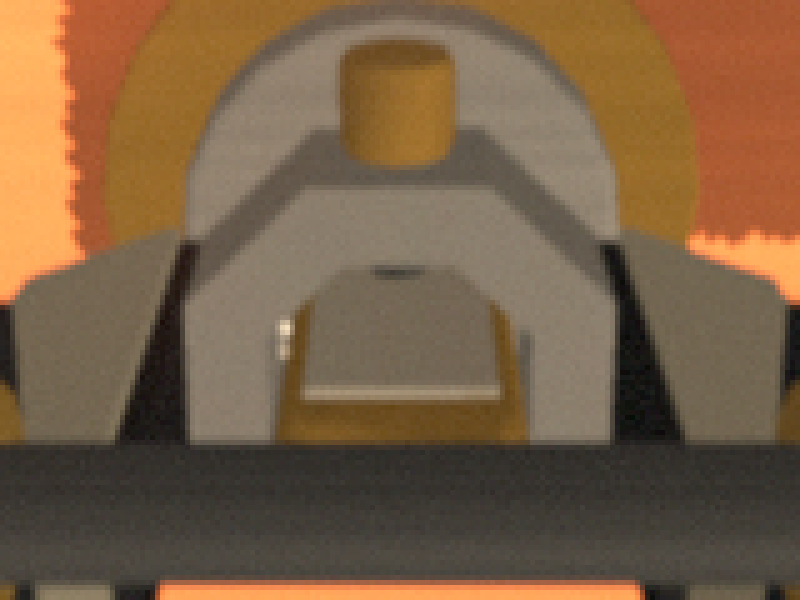

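>>> step_arm(series=[[0.4, -0.0083, 0.0055, 0, 0], [0.4, -0.0083, 0.0055, 0, 0], [0.4, -0.0083, 0.0055, 0, 0], [0.4, -0.0083, 0.0055, 0, 0], [0.4, 0, 0, 0, 0]])

```text
time: 17.1
tool_pos: [0.5753, 0.1344, 0.1256]
tool_rot: [3.142, -0.0, -0.586]
contact_force: [0.6, -0.1, -1.5]
opening: 0.0441
```

>>> step_arm(series=[[0.4, -0.0083, 0.0055, 0, 0], [0.4, -0.0083, 0.0055, 0, 0], [0.4, 0, 0, 0, 0]])

```text
time: 17.4
tool_pos: [0.5752, 0.1344, 0.1256]
tool_rot: [-3.141, -0.001, -0.587]
contact_force: [2.3, -1.2, -2.2]
opening: 0.0432
```

>>> step_arm(series=[[0.4, -0.0083, 0.0055, 0, 0], [0.4, -0.0083, 0.0055, 0, 0], [0.4, 0, 0, 0, 0]])

```text
time: 17.7
tool_pos: [0.5752, 0.1345, 0.1256]
tool_rot: [-3.141, -0.002, -0.587]
contact_force: [4.8, -3.0, -3.0]
opening: 0.0438
```

>>> step_arm(series=[[0.4, 0.003, -0.002, 0, 0], [0.4, 0, 0, 0, 0], [0.4, 0, 0, 0, 0], [0.4, 0, 0, 0, 0], [0.4, 0, 0, 0, 0]])

```text
time: 18.2
tool_pos: [0.5752, 0.1345, 0.1256]
tool_rot: [-3.141, -0.002, -0.587]
contact_force: [3.1, -3.1, -2.9]
opening: 0.0436
```

```bash
python3 - <<'E'
from cell import sensors, vision
from h import *
n=np.array([np.cos(-.587),np.sin(-.587),0])
for i in range(4):
    d=vision.read_camera("wrist");s=sensors.observe();print(s["time"],s["tool_pos"].round(5) if hasattr(s["tool_pos"],'round') else s["tool_pos"],np.round(s["tool_rot"],4),np.round(s["contact_force"],2),"along n",np.dot(n,s["contact_force"]).round(2),np.abs(s["qvel"]).max(),s["opening"])
np.savez("w12.npz",**d)
cv2.imwrite("pics/w12c.png",cv2.resize(d["pixels"][180:330,170:330],(800,750),interpolation=cv2.INTER_NEAREST)[:600])
cv2.imwrite("pics/w12.png",d["pixels"])
C=cloud(d);c=np.array([.576,.134])
my=cmask(d,(22,150,60),(34,255,255))
for z,lo,hi in((.05,.04,.055),(.08,.073,.084)):
    m=my&(C[...,2]>lo)&(C[...,2]<hi);q=ray(d,uv(m),z)[:,:2];r=np.hypot(*(q-c).T);q=q[(r>.12)&(r<.16)];a=np.arctan2(*(q-c).T[::-1]);print(z,len(q),a.min(),a.max(),(a.min()+a.max())/2)
# collar level: plane fit of top
hsv=cv2.cvtColor(d["pixels"],cv2.COLOR_BGR2HSV)
P=C[190:268,205:295].reshape(-1,3);H=hsv[190:268,205:295].reshape(-1,3);P=P[(abs(P[:,2]-.1222)<.003)&(H[:,1]<70)]
A=np.c_[P[:,:2]-P[:,:2].mean(0),np.ones(len(P))];k=np.linalg.lstsq(A,P[:,2],rcond=None)[0];print("top plane slope, z",k,len(P))
e=vision.read_camera("top");np.savez("t12.npz",**e);cv2.imwrite("pics/t12.png",e["pixels"])
E
```

```text
18.25 [0.57514 0.13447 0.12559] [-3.1413e+00 -1.5000e-03 -5.8670e-01] [ 4.57 -2.76 -2.3 ] along n 5.34 0.0015536378659928812 0.043754765855067115
18.3 [0.57513 0.13447 0.1256 ] [-3.1413e+00 -1.5000e-03 -5.8670e-01] [ 4.83 -2.81 -3.41] along n 5.58 0.0010146786407378375 0.043488047847614425
18.35 [0.57513 0.13446 0.12559] [-3.1413e+00 -1.5000e-03 -5.8670e-01] [ 3.7  -3.55 -2.25] along n 5.04 0.0015985388860370368 0.04373266195376773
18.4 [0.57512 0.13448 0.12559] [-3.1413e+00 -1.5000e-03 -5.8660e-01] [ 3.64 -2.9  -2.99] along n 4.64 0.0025029342892625775 0.04370727497154884
0.05 710 -1.0822756569572864 -0.08583260601974929 -0.5840541314885179
0.08 1239 -1.0838698666534716 -0.08800245165333999 -0.5859361591534058
top plane slope, z [-0.01322118  0.00751562  0.12217102] 2478
```

View pics/w12.png

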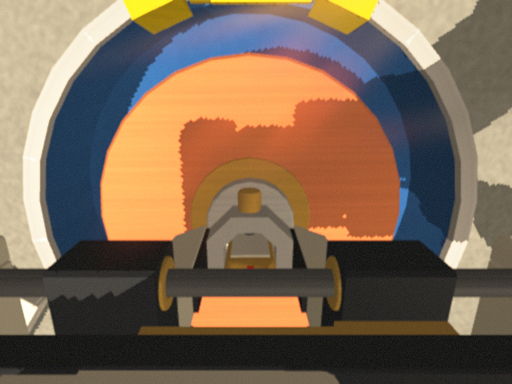

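View pics/w12c.png

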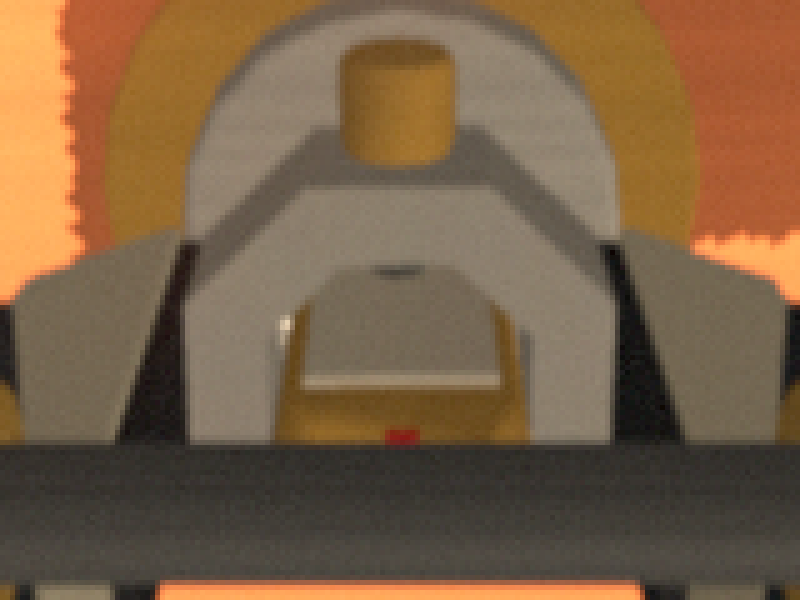

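View pics/t12.png

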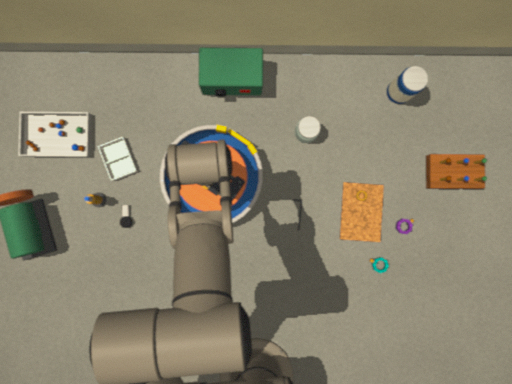

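```bash
python3 -c "
from cell import hand_in,sensors
s=sensors.observe();print(s['contact_force'],s['opening'])
print(hand_in())"
```

```text
[ 4.52297857 -3.41466183 -2.42808237] 0.04386917804008868
the job is handed in; nothing more can be done
None
```

I pinched the arbor on its flat, turned it to the notch and let go. Then I slid the steel collar down over it and drew it over until the screw tip pressed on the flat. I handed in at about 18.5 s of the 58 s, still gripping the collar.

**What the last checks showed:**
- **Seating:** the fingers closed to about 18.7 mm on the arbor, against 19.5 mm across flat and back. The grip felt seated, with the stripe lying along the jaws.
- **Direction:** the flat was at about −0.587 rad, taken from the jaw angle. The wrist camera put the notch at −0.584 to −0.586 rad.
- **Height:** the collar's underside is at about 105 mm, worked out from the arm's position, so the screw is level with mid-flat and well clear of the hub. The camera read the collar's top about 1 mm low (122.2 mm), the same bias it showed elsewhere.
- **Level and still:** the arm is within 0.002 rad of upright and at rest. The plane fitted to the camera depth tilts about 0.015 rad, which I put down to depth noise.
- **Press:** about 5 N straight along the screw, with no motion. The tip touching the flat is inferred from this force and the stop; the camera could not show the touch itself.
- **Other things:** in the last top view the rest of the table looked unmoved, though the arm hid the middle of it.

**What disagreed:** camera and arm estimates of the arbor axis differed by 1–2 mm. I settled that by looking through the collar's bore, and the collar went on without contact force. Early notch angles from the far cameras and the first wrist view ran from −0.56 to −0.59 rad; I used the close wrist views.

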